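# Load the oscillator module and pick up the carrier

## Task

On the granite bench, put the red-lidded module into the black pocket of the blue carrier so that it sits flat on the pocket's floor, and let go of it. Then take the carrier by its black handle, lift it without tipping it, and keep it still and level with its underside at least 10 cm above the bench: finish while holding it there, with the module still seated and nothing but your grip on the handle carrying it. Leave the green-lidded spare module, the jar and the screwdriver where they are.

Things in the scene. Friction and masses are not known exactly. Their poses are not given: they have to be found in the camera images.
- carrier: Loose carrier, 0.65 kg empty: blue base plate 112 (x) x 212 (y) x 14 mm. On it: a black pocket frame 68 x 82 mm, 10 mm tall, towards its own -y end; a fixed aluminium box 80 x 76 mm centred at y = +62 mm, top 52 mm above the underside; the bow handle along x across the middle. Origin: centre of the underside; z up. Loaded, its centre of mass is within 4 mm of below the handle's middle.
- pocket (a point): Centre of the pocket's floor, in the carrier's frame at (0, -62, +14) mm, axes as the carrier's. The pocket is a rectangular hole 47 mm (x) by 63 mm (y), 10 mm deep, small chamfer at the mouth; 1.5 mm of play on every side of the module.
- handle: Black bow handle fixed on the carrier. Origin: middle of its grip bar, 92 mm straight above the carrier's origin; axes as the carrier's. The bar is 104 mm long (x), 16 mm wide (y), 14 mm tall, with 76 mm free between its two legs (14 x 16 mm) and 71 mm free below it to the base plate.
- module: Loose red-lidded dark metal module, 44 (x) x 60 (y) x 48 (z) mm, 0.12 to 0.18 kg; on its lid two brass studs, 7 mm wide, 5 mm tall, at y = -20 and +20 mm. Origin: centre of its underside; z up. It fits the pocket with its 60 mm length along the carrier's y, either way round; seated, its top 38 mm stand above the pocket frame.
- spare: Loose spare module, the same but with a green lid. Leave alone.
- jar: Small closed metal jar of screws with a black cap, 48 mm in diameter, 55 mm tall; origin at the centre of its underside. Leave alone.
- screwdriver: Yellow-handled screwdriver lying on the bench roughly along x, about 200 mm long and 26 mm high. Leave alone.
Not all that is in view belongs to the job. What is shaped like the module but orange or purple is not meant. Several things have the shape of the carrier; the one meant has the colours described above.

How it is judged:
By the outcome, as a careful person would: the job done as asked, in the order asked, and still so for the second after the job is handed in, while the arm keeps its last pose, push and grip.
It also fails if it takes over 64 s, if anything falls off the work surface, if the arm or the gripper's body presses on something with over 40 N, if the wrist force passes 120 N, or if a joint passes its speed limit or range.

## Robot

A 6-joint arm with a two-finger parallel gripper is mounted at the origin on the work surface. World frame = base frame: x ahead of the robot, y to its left, z up, the work surface at z = 0. Lengths are in m, angles in rad, forces in N, time in s.
With the tool pointing down it reaches from about 0.375 to 0.9 m from the base axis. Payload 3.1 kg.
Tool frame: the origin (TCP) lies on the centre line of the jaws, within the pads' length; the fingertips stand 14 mm ahead of it and the grasp point (between the pads) lies 5 mm behind it; y points along the fingers, z is the direction in which the jaws open and shut, and the axes are right-handed (so a half turn about y gives the same grasp; the last joint's range is limited). The gripper opens to 87 mm and grips with 3 to 60 N. Pads are 19 mm wide; open, the fingers measure 117 mm over their backs; the gripper's body (75 mm by 190 mm) begins 51 mm behind the grasp point.
Start: joints at [0.945, 0.527, 1.433, -0, 1.181, -0.178], TCP at [0.271, 0.563, 0.214] pointing down, gripper open.
Joint ranges: [-3.08, 3.08], [-0.75, 2.2], [0.22, 2.44], [-1.43, 4.57], [0, 2.65], [-2.85, 2.85]. Speed limits (rad/s): [2.79, 2.79, 3.14, 3.14, 3.14, 3.14].

## Interface

Orientations are given as a unit quaternion [x, y, z, w].
In Python, from rig import robot, vision gives the robot as it stands.
- The arm moves only by the shell command python3 -m crank 'ROWS' [FORCE]. ROWS is JSON, a list of rows, each a list of 7 numbers: the shift along the tool's x, y, z as a fraction of full scale, then the turn, a rotation vector about the tool's x, y, z as a fraction of full scale, then the gripper command: -1 is shut, 1 is fully open, values between are in proportion. In form: [[x, y, z, wx, wy, wz, grip], ...]. A call has 1 to 10 rows; each row is the pose to reach, as a shift and turn from the pose commanded when the call began, along the tool's axes at that moment, turning the shorter way round; what a row does not reach only later rows make up. Full scale, the value 1, is 50 cm for a shift and pi rad for a turn. A row lasts 1/8 s, in which the tool goes at most 62.5 mm and 10.7 degrees, less where a joint would pass 70% of its speed; a pose out of reach is approached as far as the arm can. A call with a number of a shift or a turn outside -1 to 1 is refused whole. A call with a gripper value outside its range is refused whole. The fingers move at their own pace and stop on an object; FORCE is the grip in N (left out, the last holds). Time passes only in rows, so rows that repeat a pose let the fingers close. It gives the time, the measured TCP pose, the force and the opening at its end, in the units of the state.
- robot.get_obs(): the state, without advancing time (a new reading comes with each control period).
- vision.camera(name): name is "side" or "top" or "wrist"; returns the picture (384x512x3 uint8, blue, green, red); there is no depth.
- vision.camera_info(name): a dict with "vfov" (degrees; the focal length in pixels is half the picture's height over the tangent of half this angle, whatever the lens; pixels are square), "cx", "cy" (the principal point, pixels), "world_from_camera" (4x4, takes a point from camera to world coordinates); the wrist camera has in their place "tool_from_camera" (4x4, takes a point from camera to tool coordinates, whose origin is the TCP and whose axes are the tool frame's). Camera axes: x right, y up, looking along -z (the intrinsics and any distortion apply to the point x, -y, -z); pixel columns grow to the right and rows downward; lengths in m; the calibration is good to about 2 mm. A picture is of the moment at which its call begins: read the wrist's pose just before it. camera_info takes no time and is no camera call.
- robot.hand_in(): hands the job in, once; it reports no verdict.
The state is a dict: "time": time; "q": joint angles; "joint_velocities": joint speeds; "joint_torque": joint torques, N m; "position": TCP position; "tool_rot": TCP orientation; "ft_force": force on the tool from outside, world axes, zero at the start; "moment": the same for the moment, N m; "grip_width": finger opening in m.
Only numpy, scipy, OpenCV 4.12 (cv2) and the standard library are available. Lean on these libraries where they do the work, as an engineer would, in place of code of your own. Each camera call takes 0.05 s, during which the arm holds its last target.

## Working session

There is one attempt and no reset: what is moved stays moved. The work goes in short steps, Python scripts to look and compute and a shell command to move; the robot and the scene stay as the last step left them, time stands still between calls to the robot, and variables do not carry over. Pictures are saved under pics/ and viewed, and the job is handed in when it is done.

```bash
ls; mkdir -p pics
python3 - <<'E'
from rig import robot, vision
import cv2, numpy as np
print(robot.get_obs())
for n in ["side","top","wrist"]:
    print(n, vision.camera_info(n)); cv2.imwrite(f"pics/{n}0.png", vision.camera(n))
E
```

```text
pics
{'time': 0.0, 'q': array([ 9.44506302e-01,  5.28450085e-01,  1.43387891e+00, -1.30630730e-05,
        1.18139628e+00, -1.78493783e-01]), 'joint_velocities': array([-0.00069637, -0.00036592,  0.00020175, -0.00123764,  0.00013724,
       -0.00029718]), 'joint_torque': array([ 1.55240377e-04, -4.40031481e+01, -1.76594567e+01,  6.33471622e-02,
        5.80430555e-02, -1.31845413e-04]), 'position': array([0.27014557, 0.56278117, 0.21268898]), 'tool_rot': array([ 0.69015238, -0.15728997,  0.15670727, -0.68876149]), 'ft_force': array([-0.62221471, -0.06326929, -0.34751598]), 'moment': array([-0.02485514, -0.02158343, -0.00978242]), 'grip_width': 0.08716385736002516}
side {'vfov': 50.27068612386325, 'cx': 252.8593190107044, 'cy': 186.16363414808552, 'world_from_camera': array([[ 0.98152001,  0.10467854, -0.16019011,  0.3901911 ],
       [-0.1913472 ,  0.54638418, -0.8153837 , -0.80541771],
       [ 0.00217217,  0.83096734,  0.55631696,  0.66272582],
       [ 0.        ,  0.        ,  0.        ,  1.        ]])}
top {'vfov': 43.24748896354324, 'cx': 249.66729066713094, 'cy': 188.96846287635967, 'world_from_camera': array([[-0.02471809,  0.99514209, -0.09529556,  0.4289654 ],
       [-0.99965259, -0.025477  , -0.00675512,  0.04108182],
       [-0.00915015,  0.09509547,  0.9954261 ,  1.34774152],
       [ 0.        ,  0.        ,  0.        ,  1.        ]])}
wrist {'vfov': 65.21937207731348, 'cx': 255.5140109649633, 'cy': 189.3492864421882, 'tool_from_camera': array([[-3.94755582e-04, -9.54741160e-01, -2.97437661e-01,
        -8.23311574e-02],
       [ 1.19644514e-04,  2.97437637e-01, -9.54741241e-01,
        -1.69999299e-01],
       [ 9.99999915e-01, -4.12476218e-04, -3.18562548e-06,
         8.38250942e-04],
       [ 0.00000000e+00,  0.00000000e+00,  0.00000000e+00,
         1.00000000e+00]])}
```

View pics/top0.png

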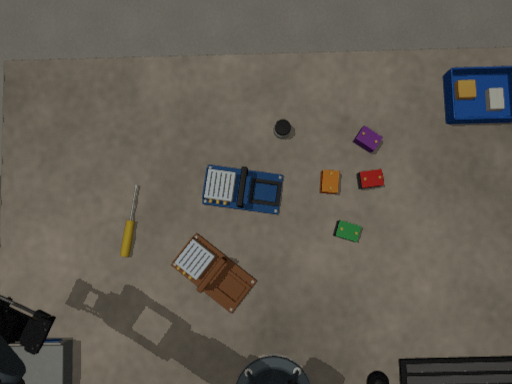

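View pics/side0.png

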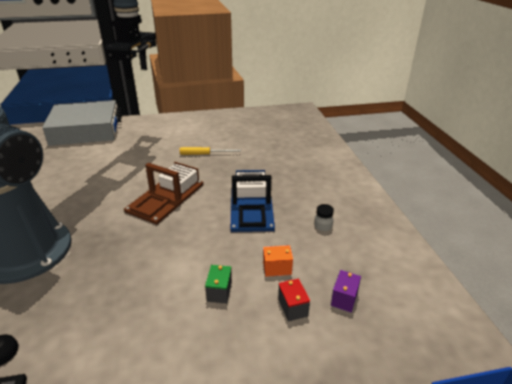

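View pics/wrist0.png

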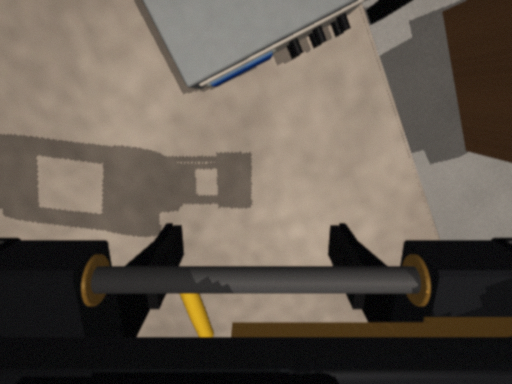

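The top view shows the blue carrier at about (243,190), pocket to the right. The red module is at (371,179), the green one at (348,231), the jar at (283,128) and the screwdriver at (130,225). Next I'll measure with masks and rays in the top and side views.

```bash
cat > h.py <<'E'
import numpy as np, cv2
from rig import robot, vision
from scipy.spatial.transform import Rotation as R
def ray(name,px,T=None):
    ci=vision.camera_info(name); f=192/np.tan(np.radians(ci['vfov']/2))
    if T is None: T=ci['world_from_camera']
    d=np.array([(px[0]-ci['cx'])/f,-(px[1]-ci['cy'])/f,-1.])
    return T[:3,3],T[:3,:3]@d
def wristT(o):
    T=np.eye(4);T[:3,:3]=R.from_quat(o['tool_rot']).as_matrix();T[:3,3]=o['position']
    return T@vision.camera_info('wrist')['tool_from_camera']
def plane(name,px,z,T=None):
    c,d=ray(name,px,T); return c+d*(z-c[2])/d[2]
def proj(name,P,T=None):
    ci=vision.camera_info(name); f=192/np.tan(np.radians(ci['vfov']/2))
    if T is None: T=ci['world_from_camera']
    p=T[:3,:3].T@(np.array(P)-T[:3,3]); return ci['cx']-f*p[0]/p[2], ci['cy']+f*p[1]/p[2]
def tri(rays):
    A=np.zeros((3,3));b=np.zeros(3)
    for c,d in rays:
        d=d/np.linalg.norm(d);M=np.eye(3)-np.outer(d,d);A+=M;b+=M@c
    X=np.linalg.solve(A,b)
    return X,[float(np.linalg.norm((np.eye(3)-np.outer(d,d)/(d@d))@(X-c))) for c,d in rays]
def mask(im,lo,hi):
    return cv2.inRange(cv2.cvtColor(im,cv2.COLOR_BGR2HSV),lo,hi)
def blobs(m,amin=30):
    cs,_=cv2.findContours(m,cv2.RETR_EXTERNAL,cv2.CHAIN_APPROX_NONE)
    return sorted([c for c in cs if cv2.contourArea(c)>=amin],key=cv2.contourArea,reverse=True)
E
python3 - <<'E'
from h import *
t=cv2.imread('pics/top0.png');s=cv2.imread('pics/side0.png')
for nm,lo,hi in [('red',(0,150,90),(6,255,255)),('green',(45,120,60),(75,255,255)),('blue',(100,120,50),(125,255,255))]:
  for n,im in (('top',t),('side',s)):
    for c in blobs(mask(im,lo,hi))[:4]:
      r=cv2.minAreaRect(c); M=cv2.moments(c); cen=(M['m10']/M['m00'],M['m01']/M['m00'])
      z=.014 if nm=='blue' else .048
      B=np.array([plane(n,p,z)[:2] for p in cv2.boxPoints(r)])
      e1=B[1]-B[0];e2=B[2]-B[1]
      print(nm,n,cv2.contourArea(c),np.round(cen,1),'c',plane(n,cen,z).round(4),'box c',B.mean(0).round(4),'sides',np.linalg.norm(e1).round(4),np.degrees(np.arctan2(e1[1],e1[0])).round(1),np.linalg.norm(e2).round(4))
big=cv2.resize(t[140:260,190:400],None,fx=3.8,fy=3.8,interpolation=cv2.INTER_CUBIC);cv2.imwrite('pics/topz.png',big)
big=cv2.resize(s[150:330,190:370],None,fx=3.3,fy=3.3,interpolation=cv2.INTER_CUBIC);cv2.imwrite('pics/sidez.png',big)
E
```

```text
red top 321.5 [371.5 178.1] c [ 0.5744 -0.2792  0.048 ] box c [ 0.5744 -0.2792] sides 0.0602 -83.8 0.0436
red side 509.0 [293.7 292.8] c [ 0.5739 -0.2852  0.048 ] box c [ 0.5744 -0.2828] sides 0.0491 20.0 0.0714
green top 322.5 [347.7 230.8] c [ 0.4346 -0.209   0.048 ] box c [ 0.4347 -0.2089] sides 0.0426 -18.3 0.0594
green side 412.5 [218.2 277.5] c [ 0.4347 -0.2176  0.048 ] box c [ 0.4345 -0.2147] sides 0.0625 79.0 0.0473
blue top 3155.0 [477.5  95.2] c [ 0.8045 -0.5956  0.014 ] box c [ 0.8074 -0.5962] sides 0.1923 -89.8 0.1595
blue top 757.0 [249.3 190.9] c [0.5514 0.0512 0.014 ] box c [0.5569 0.0715] sides 0.1097 -8.7 0.2133
blue top 347.5 [264.7 191.9] c [0.5474 0.0089 0.014 ] box c [0.5477 0.0089] sides 0.0479 -9.6 0.0622
blue side 3883.5 [54.8 91. ] c [-0.1273  1.0381  0.014 ] box c [-0.1196  1.0522] sides 0.511 5.8 0.6752
blue side 1168.0 [251.6 214.6] c [0.5486 0.0166 0.014 ] box c [0.5507 0.0223] sides 0.1147 -10.9 0.1356
blue side 654.5 [484.  377.6] c [ 0.8476 -0.495   0.014 ] box c [ 0.8301 -0.4866] sides 0.1359 -11.0 0.0325
```

View pics/topz.png

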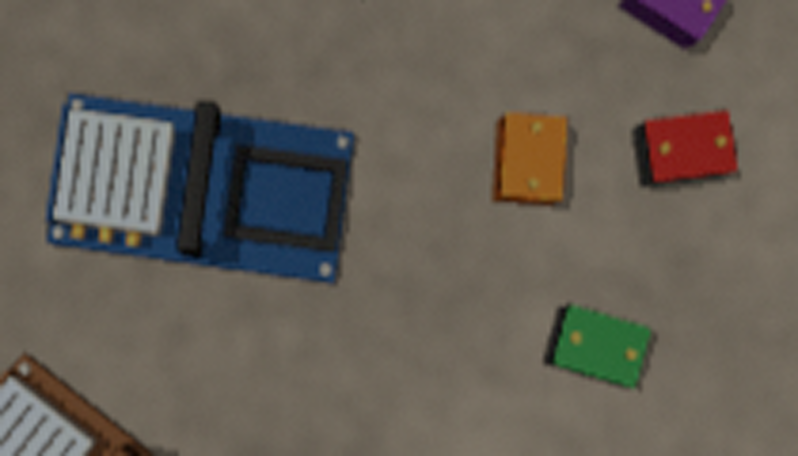

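View pics/sidez.png

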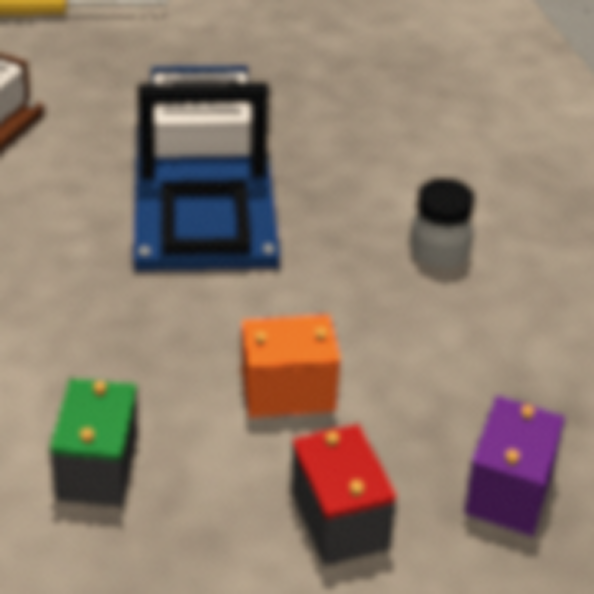

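```bash
cat >> h.py <<'E'
def plan(pos,zdir_deg,o=None):
    """target TCP pos, tool pointing straight down, tool z at world yaw zdir_deg (or +180) -> fractions"""
    o=o or robot.get_obs(); R0=R.from_quat(o['tool_rot'])
    for a in (zdir_deg,zdir_deg+180):
        z=np.array([np.cos(np.radians(a)),np.sin(np.radians(a)),0]);y=np.array([0,0,-1.]);x=np.cross(y,z)
        Rt=R.from_matrix(np.c_[x,y,z]); rv=(R0.inv()*Rt).as_rotvec()
        sh=R0.inv().apply(np.array(pos)-o['position'])
        print(a,'shift',(sh/.5).round(4),'turn',(rv/np.pi).round(4),'deg',np.degrees(rv).round(1))
E
python3 - <<'E'
from h import *
o=robot.get_obs(); print(R.from_quat(o['tool_rot']).as_matrix().round(3))
plan([.574,-.281,.214],6.2,o)
E
```

```text
[[ 0.901 -0.001  0.433]
 [-0.433 -0.001  0.901]
 [-0.    -1.    -0.002]]
6.2 shift [ 1.2784e+00 -6.0000e-04 -1.2584e+00] turn [5.00e-04 3.23e-01 2.00e-04] deg [ 0.1 58.1  0. ]
186.2 shift [ 1.2784e+00 -6.0000e-04 -1.2584e+00] turn [ 2.00e-04 -6.77e-01 -6.00e-04] deg [ 0.000e+00 -1.219e+02 -1.000e-01]
```

```bash
python3 -m crank '[[0.64,0,-0.63,0,0.16,0,1],[0.64,0,-0.63,0,0.16,0,1],[0.64,0,-0.63,0,0.16,0,1],[0.64,0,-0.63,0,0.16,0,1],[0.64,0,-0.63,0,0.16,0,1],[0.64,0,-0.63,0,0.16,0,1],[0.64,0,-0.63,0,0.16,0,1],[0.64,0,-0.63,0,0.16,0,1],[0.64,0,-0.63,0,0.16,0,1]]'; python3 -c "
from h import *
plan([.574,-.281,.18],6.2)"
```

```text
time: 1.27
position: [0.4226, 0.1405, 0.2135]
tool_rot: [-0.628, 0.325, -0.324, 0.628]
ft_force: [-0.5, 0.4, 0.4]
grip_width: 0.0868
6.2 shift [ 0.8626  0.0664 -0.2417] turn [ 1.000e-04  1.623e-01 -2.000e-04] deg [ 0.  29.2 -0. ]
186.2 shift [ 0.8626  0.0664 -0.2417] turn [-3.000e-04 -8.377e-01 -2.000e-04] deg [-1.000e-01 -1.508e+02 -0.000e+00]
```

```bash
python3 -m crank '[[0.862,0.066,-0.242,0,0.162,0,1],[0.862,0.066,-0.242,0,0.162,0,1],[0.862,0.066,-0.242,0,0.162,0,1],[0.862,0.066,-0.242,0,0.162,0,1],[0.862,0.066,-0.242,0,0.162,0,1],[0.862,0.066,-0.242,0,0.162,0,1],[0.862,0.066,-0.242,0,0.162,0,1],[0.862,0.066,-0.242,0,0.162,0,1],[0.862,0.066,-0.242,0,0.162,0,1]]'
python3 - <<'E'
from h import *
o=robot.get_obs(); im=vision.camera('wrist'); cv2.imwrite('pics/w1.png',im); T=wristT(o); print(o['position'])
for c in blobs(mask(im,(0,150,60),(6,255,255)))[:2]:
  B=np.array([plane('wrist',p,.048,T)[:2] for p in cv2.boxPoints(cv2.minAreaRect(c))]); e1=B[1]-B[0];e2=B[2]-B[1]
  print(cv2.contourArea(c),B.mean(0).round(4),np.linalg.norm(e1).round(4),np.degrees(np.arctan2(e1[1],e1[0])).round(1),np.linalg.norm(e2).round(4))
E
```

```text
time: 2.4
position: [0.5749, -0.2782, 0.1798]
tool_rot: [-0.527, 0.472, -0.47, 0.528]
ft_force: [0.0, 0.6, 0.1]
grip_width: 0.087
[ 0.57493584 -0.27817777  0.17981336]
2228.0 [ 0.5752 -0.2796] 0.0416 6.5 0.0606
```

View pics/w1.png

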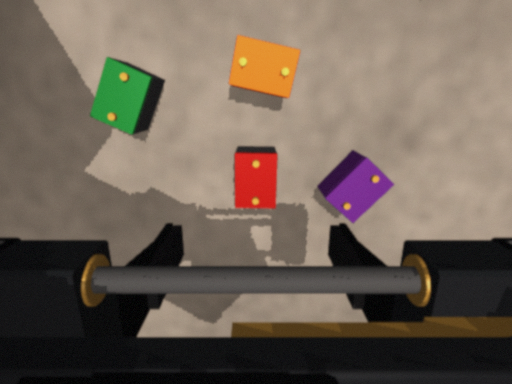

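The wrist view confirms the red module at (256,178), squarely between the fingers. The purple decoy's corner at (318,186) leaves only a few mm for a fully open finger, so I'll descend with the jaws at about 62 mm.

```bash
python3 -c "
from h import *
plan([.575,-.280,.028],6.3)"
```

```text
6.3 shift [0.0062 0.3041 0.0009] turn [ 0.0005  0.0011 -0.0008] deg [ 0.1  0.2 -0.1]
186.3 shift [0.0062 0.3041 0.0009] turn [-1.200e-03 -9.989e-01 -8.000e-04] deg [-2.000e-01 -1.798e+02 -1.000e-01]
```

```bash
python3 -m crank '[[0.006,0.08,0.001,0,0.001,0,0.42],[0.006,0.15,0.001,0,0.001,0,0.42],[0.006,0.15,0.001,0,0.001,0,0.42],[0.006,0.20,0.001,0,0.001,0,0.42],[0.006,0.25,0.001,0,0.001,0,0.42],[0.006,0.29,0.001,0,0.001,0,0.42],[0.006,0.304,0.001,0,0.001,0,0.42],[0.006,0.304,0.001,0,0.001,0,0.42]]' 30; python3 -m crank '[[0,0,0,0,0,0,-1],[0,0,0,0,0,0,-1],[0,0,0,0,0,0,-1],[0,0,0,0,0,0,-1],[0,0,0,0,0,0,-1]]' 30
```

```text
time: 3.45
position: [0.5758, -0.2829, 0.0289]
tool_rot: [-0.526, 0.472, -0.472, 0.526]
ft_force: [0.5, 0.2, 0.0]
grip_width: 0.0616
time: 4.08
position: [0.5758, -0.2834, 0.0293]
tool_rot: [0.526, -0.472, 0.473, -0.526]
ft_force: [-1.4, -0.7, 5.1]
grip_width: 0.0437
```

```bash
python3 -m crank '[[0,-0.04,0,0,0,0,-1],[0,-0.14,0,0,0,0,-1],[0,-0.26,0,0,0,0,-1],[0,-0.34,0,0,0,0,-1],[0,-0.34,0,0,0,0,-1],[0,-0.34,0,0,0,0,-1]]'; python3 -c "
from h import *
plan([.5356,-.070,.20],-8.7)"
```

```text
time: 4.82
position: [0.5747, -0.2824, 0.1982]
tool_rot: [0.526, -0.473, 0.472, -0.526]
ft_force: [-0.1, 0.5, -1.8]
grip_width: 0.0437
-8.7 shift [-0.4308 -0.0031 -0.0319] turn [ 0.0004  0.0828 -0.0003] deg [ 0.1 14.9 -0.1]
171.3 shift [-0.4308 -0.0031 -0.0319] turn [-5.000e-04 -9.172e-01 -6.000e-04] deg [-1.000e-01 -1.651e+02 -1.000e-01]
```

```bash
python3 -m crank '[[-0.1,0,-0.01,0,0.03,0,-1],[-0.22,0,-0.02,0,0.06,0,-1],[-0.34,0,-0.03,0,0.083,0,-1],[-0.43,0,-0.032,0,0.083,0,-1],[-0.43,0,-0.032,0,0.083,0,-1],[-0.43,0,-0.032,0,0.083,0,-1],[-0.43,0,-0.032,0,0.083,0,-1]]'
python3 - <<'E'
from h import *
o=robot.get_obs(); im=vision.camera('wrist'); cv2.imwrite('pics/w2.png',im); T=wristT(o); print(o['position'], R.from_quat(o['tool_rot']).as_matrix().round(3)[:,2])
np.save('T2.npy',T)
for c in blobs(mask(im,(100,100,20),(125,255,255)),200)[:4]:
  B=np.array([plane('wrist',p,.014,T)[:2] for p in cv2.boxPoints(cv2.minAreaRect(c))]); e1=B[1]-B[0];e2=B[2]-B[1]
  print(cv2.contourArea(c),B.mean(0).round(4),np.linalg.norm(e1).round(4),np.degrees(np.arctan2(e1[1],e1[0])).round(1),np.linalg.norm(e2).round(4))
cv2.imwrite('pics/t2.png',vision.camera('top'));cv2.imwrite('pics/s2.png',vision.camera('side'))
E
```

```text
time: 5.7
position: [0.5366, -0.0723, 0.198]
tool_rot: [-0.46, 0.537, -0.537, 0.46]
ft_force: [-0.8, -0.2, -1.8]
grip_width: 0.0435
[ 0.5366058  -0.07233239  0.19801956] [ 0.988 -0.153 -0.001]
5124.5 [0.5494 0.0213] 0.112 77.5 0.1071
2557.5 [0.5473 0.0083] 0.0482 -8.8 0.0657
```

View pics/w2.png

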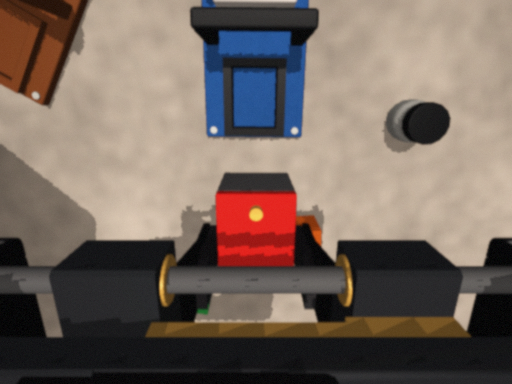

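View pics/s2.png

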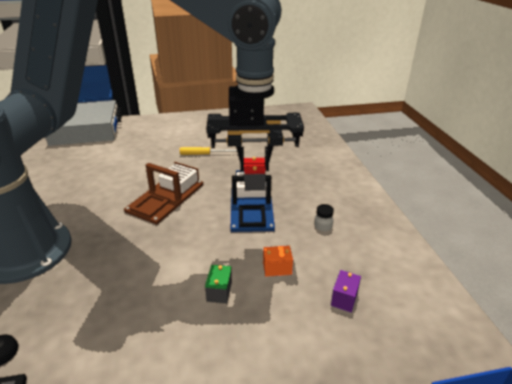

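The wrist view shows the pocket at (255,97), the plate screws at (214,130) and (294,130), and the held lid with its stud at (256,214). Top and wrist agree on the pocket to 0.6 mm. Now I'll locate the module in the tool frame.

Run:
```python
from h import *
im=cv2.imread('pics/w2.png'); T=np.load('T2.npy'); ci=vision.camera_info('wrist'); Tc=ci['tool_from_camera']
def toolpt(px,y):
    c,d=ray('wrist',px,Tc); return c+d*(y-c[1])/d[1]
for c in blobs(mask(im,(18,120,120),(35,255,255)),20): 
    M=cv2.moments(c);p=(M['m10']/M['m00'],M['m01']/M['m00'])
    if 180<p[1]<240: print('stud px',np.round(p,1),toolpt(p,-.0225).round(4))
m=mask(im,(0,150,60),(6,255,255)); c=blobs(m)[0]; r=cv2.boundingRect(c); print('lid',r)
for px in [(r[0],200),(r[0]+r[2],200),(256,r[1])]: print(px,toolpt(px,-.019).round(4))
# dark front face lower edge
hsv=cv2.cvtColor(im,cv2.COLOR_BGR2HSV)
print('V col256', hsv[165:200,256,2])
print('V row183', list(hsv[183,212:225,2]), list(hsv[183,288:302,2]))
for px in [(256,173.5)]: print('bottom front',toolpt(px,.029).round(4))
# pocket frame outer
v=hsv[...,2].copy(); s=im[40:140,190:320]; 
print('row97 B', [int(x) for x in im[97,200:312,0]]); print('col255 B',[int(x) for x in im[40:145,255,0]])
```

```text
stud px [255.6 213.8] [-0.0234 -0.0225 -0.0001]
lid (216, 191, 81, 76)
(216, 200) [-0.0298 -0.019  -0.0212]
(297, 200) [-0.0299 -0.019   0.022 ]
(256, 191) [-0.0349 -0.019   0.0001]
V col256 [194 196 196 197 195 193 179 142  89  57  49  50  49  48  49  50  52  50
  51  50  48  46  49  51  58  82 106 130 168 207 225 230 230 232 231]
V row183 [np.uint8(184), np.uint8(185), np.uint8(188), np.uint8(185), np.uint8(188), np.uint8(190), np.uint8(184), np.uint8(161), np.uint8(110), np.uint8(66), np.uint8(51), np.uint8(50), np.uint8(50)] [np.uint8(50), np.uint8(49), np.uint8(65), np.uint8(109), np.uint8(162), np.uint8(189), np.uint8(196), np.uint8(198), np.uint8(199), np.uint8(197), np.uint8(197), np.uint8(198), np.uint8(198), np.uint8(199)]
bottom front [-0.0322  0.029   0.0002]
row97 B [154, 157, 156, 154, 148, 141, 145, 151, 155, 153, 154, 156, 154, 152, 155, 153, 156, 155, 153, 153, 155, 152, 139, 105, 74, 57, 52, 51, 52, 52, 51, 40, 41, 79, 128, 149, 154, 154, 153, 151, 152, 154, 152, 151, 149, 149, 150, 152, 151, 148, 151, 149, 149, 153, 153, 151, 154, 154, 154, 154, 151, 149, 151, 151, 152, 150, 150, 149, 151, 151, 151, 149, 149, 141, 119, 75, 38, 44, 49, 50, 54, 52, 52, 57, 78, 113, 138, 148, 148, 150, 152, 152, 148, 153, 153, 152, 151, 149, 151, 150, 151, 146, 138, 133, 145, 153, 157, 155, 156, 151, 154, 153]
col255 B [156, 154, 157, 156, 158, 160, 156, 157, 158, 156, 155, 155, 154, 150, 138, 112, 93, 72, 48, 32, 27, 23, 30, 26, 26, 26, 27, 44, 74, 90, 94, 101, 118, 143, 152, 154, 155, 155, 155, 153, 149, 151, 151, 151, 152, 152, 151, 150, 150, 153, 152, 155, 152, 152, 151, 155, 153, 151, 153, 154, 151, 151, 152, 153, 150, 152, 150, 148, 147, 148, 148, 150, 148, 146, 149, 150, 149, 151, 148, 148, 150, 147, 147, 148, 143, 127, 92, 54, 36, 42, 46, 44, 45, 45, 47, 62, 74, 92, 105, 127, 148, 157, 158, 159, 160]
```

Run:
```python
from h import *
T=np.load('T2.npy')
P=lambda u,v,z:plane('wrist',(u,v),z,T)
for nm,a,b,z,ref in [('floor y',(255,67.5),(255,125.9),.014,.063),('frame y',(255,57),(255,136.5),.024,.082),('frame x',(223.2,97),(285,97),.024,.068),('floor x',(233.4,97),(274.6,97),.014,.047),('mouth x',(232.5,97),(275.5,97),.024,.047)]:
    A=P(*a,z);B=P(*b,z);print(nm,((A+B)/2).round(4),np.linalg.norm(A-B).round(4),ref)
# in carrier frame via yaw -8.7
```

```text
floor y [0.5484 0.008  0.014 ] 0.0629 0.063
frame y [0.5483 0.0072 0.024 ] 0.0833 0.082
frame x [0.5475 0.0087 0.024 ] 0.0677 0.068
floor x [0.5474 0.0087 0.014 ] 0.0464 0.047
mouth x [0.5474 0.0087 0.024 ] 0.0471 0.047
```

```bash
python3 -c "
from h import *
plan([.5474,.0050,.090],-8.75)"
```

```text
-8.75 shift [-0.1559  0.2167 -0.0022] turn [ 0.0001 -0.0005  0.    ] deg [ 0.  -0.1  0. ]
171.25 shift [-0.1559  0.2167 -0.0022] turn [-0.000e+00  9.995e-01  1.000e-04] deg [ -0.  179.9   0. ]
```

```bash
python3 -m crank '[[-0.08,0.0,-0.002,0,0,0,-1],[-0.156,0.0,-0.002,0,0,0,-1],[-0.156,0.05,-0.002,0,0,0,-1],[-0.156,0.13,-0.002,0,0,0,-1],[-0.156,0.2,-0.002,0,0,0,-1],[-0.156,0.217,-0.002,0,0,0,-1],[-0.156,0.217,-0.002,0,0,0,-1],[-0.156,0.217,-0.002,0,0,0,-1]]'
python3 - <<'E'
from h import *
o=robot.get_obs(); im=vision.camera('wrist'); cv2.imwrite('pics/w3.png',im); s=vision.camera('side'); cv2.imwrite('pics/s3.png',cv2.resize(s[80:260,170:350],None,fx=3.3,fy=3.3))
np.save('T3.npy',wristT(o))
plan([.5474,.0050,.090],-8.75,o)
E
```

```text
time: 6.85
position: [0.5486, 0.0057, 0.0915]
tool_rot: [0.46, -0.536, 0.538, -0.461]
ft_force: [0.1, 0.8, -0.9]
grip_width: 0.0437
-8.75 shift [ 0.0018  0.003  -0.0021] turn [-0.0009 -0.      0.    ] deg [-0.2 -0.   0. ]
171.25 shift [ 0.0018  0.003  -0.0021] turn [-1.0e-04  1.0e+00 -1.5e-03] deg [ -0.  180.   -0.3]
```

View pics/w3.png

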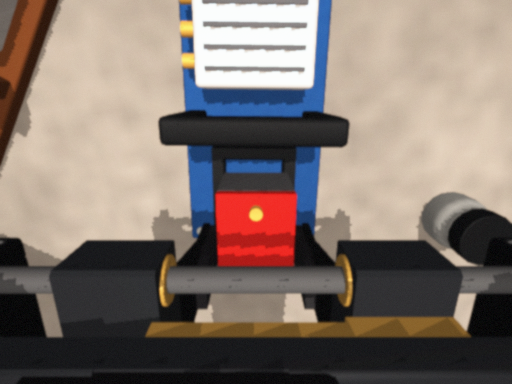

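View pics/s3.png

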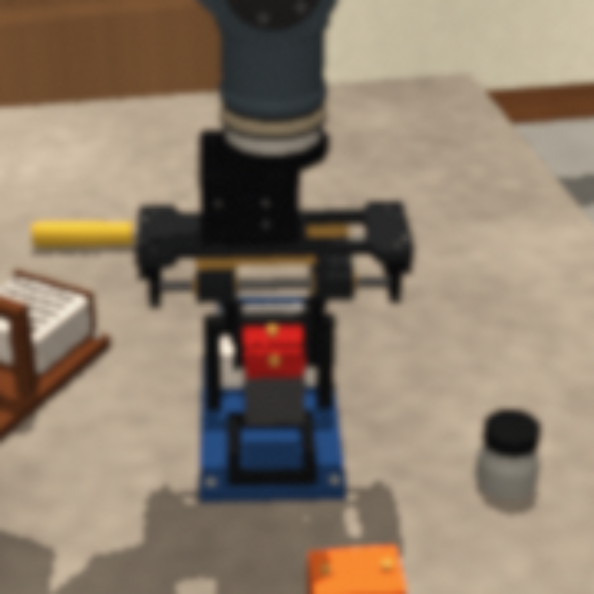

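Run:
```python
from h import *
im=cv2.imread('pics/w3.png').astype(int);T=np.load('T3.npy'); Tc=vision.camera_info('wrist')['tool_from_camera']
def edges(row,a,b):
    g=im[row,a:b,0].astype(float); d=np.diff(g); 
    return [(a+i+.5,int(d[i])) for i in range(len(d)) if abs(d[i])>12]
for r in (163,166,180,205): print(r,edges(r,180,340))
print('handle',edges(130,150,360))
print('col255',[int(x) for x in im[140:196,255,0]])
cz=np.array([.989,-.151])
def toolz(px,z):
    p=plane('wrist',px,z,T); q=np.linalg.inv(T@np.linalg.inv(Tc))@np.r_[p,1]; return q[:3].round(4)
print('handle',toolz((160,130),.095),toolz((348,130),.095))
```

```text
163 [(211.5, -47), (212.5, -39), (224.5, 26), (225.5, 49), (226.5, 41), (227.5, 13), (238.5, -16), (252.5, -14), (280.5, -42), (281.5, -47), (282.5, -28), (294.5, 36), (295.5, 38), (317.5, -14)]
166 [(187.5, -15), (189.5, 13), (210.5, -19), (211.5, -50), (212.5, -46), (224.5, 31), (225.5, 54), (226.5, 38), (279.5, -15), (280.5, -48), (281.5, -52), (282.5, -29), (293.5, 13), (294.5, 43), (295.5, 44), (296.5, 19)]
180 [(210.5, -16), (211.5, -39), (212.5, -47), (213.5, -22), (293.5, 45), (294.5, 54), (295.5, 20), (318.5, 14)]
205 [(189.5, -19), (191.5, 16), (211.5, -14), (212.5, -39), (213.5, -51), (214.5, -21), (294.5, 19), (295.5, 44), (296.5, 41), (297.5, 19), (316.5, 13)]
handle [(157.5, -25), (158.5, -56), (159.5, -48), (347.5, 43), (348.5, 46), (349.5, 23)]
col255 [36, 35, 33, 28, 28, 19, 19, 18, 23, 30, 28, 28, 32, 29, 29, 30, 27, 28, 30, 63, 93, 108, 115, 137, 158, 171, 173, 172, 169, 171, 169, 157, 127, 83, 60, 57, 57, 55, 54, 55, 57, 58, 58, 57, 56, 56, 55, 55, 56, 62, 54, 42, 28, 25, 30, 38]
handle [-0.065  -0.0037 -0.0523] [-0.065  -0.0034  0.0505]
```

Run:
```python
from h import *
T=np.load('T3.npy'); Tc=vision.camera_info('wrist')['tool_from_camera']; W=np.linalg.inv(T@np.linalg.inv(Tc))
tl=lambda px,z:(W@np.r_[plane('wrist',px,z,T),1])[:3].round(4)
print('far floor edge',tl((255,158.5),.014),'mouth',tl((255,158.5),.024))
print('module bottom front',tl((255,172.5),.0625))
```

```text
far floor edge [-0.0328  0.0775 -0.0005] mouth [-0.0349  0.0675 -0.0005]
module bottom front [-0.0329  0.029  -0.0004]
```

```bash
python3 -m crank '[[0.001,0.02,-0.0024,0,0,0,-1],[0.001,0.045,-0.0024,0,0,0,-1],[0.001,0.065,-0.0024,0,0,0,-1],[0.001,0.075,-0.0024,0,0,0,-1],[0.001,0.082,-0.0024,0,0,0,-1],[0.001,0.085,-0.0024,0,0,0,-1],[0.001,0.085,-0.0024,0,0,0,-1]]'
python3 - <<'E'
from h import *
o=robot.get_obs(); print(o['ft_force'],o['moment'])
im=vision.camera('wrist'); cv2.imwrite('pics/w4.png',im); s=vision.camera('side'); cv2.imwrite('pics/s4.png',cv2.resize(s[100:260,170:350],None,fx=4,fy=4))
plan([.5474,.0050,.0435],-8.75,o)
E
```

```text
time: 7.82
position: [0.546, 0.0059, 0.0475]
tool_rot: [-0.46, 0.537, -0.537, 0.46]
ft_force: [-0.3, 0.7, -0.6]
grip_width: 0.0439
[-0.27331939  0.65495391 -0.64650836] [-0.07957521  0.06740642 -0.00080299]
-8.75 shift [0.0013 0.008  0.0031] turn [ 0.0001  0.0001 -0.    ] deg [ 0.  0. -0.]
171.25 shift [0.0013 0.008  0.0031] turn [-0.000e+00 -9.999e-01 -1.000e-04] deg [  -0. -180.   -0.]
```

View pics/s4.png

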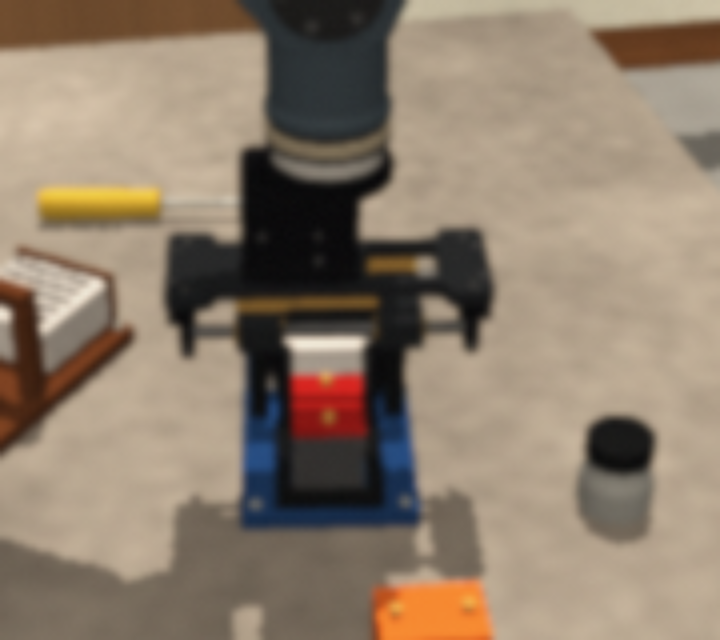

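The module is about 5 mm into the pocket and no force has built up. I'll go down to the floor and open.

```bash
python3 -m crank '[[0,0.004,0,0,0,0,-1],[0,0.007,0,0,0,0,-1],[0,0.009,0,0,0,0,-1],[0,0.010,0,0,0,0,-1],[0,0.010,0,0,0,0,-1]]'; python3 -m crank '[[0,0.009,0,0,0,0,0.3],[0,0.009,0,0,0,0,0.3],[0,0.009,0,0,0,0,0.3],[0,0.009,0,0,0,0,0.3]]'
```

```text
time: 8.55
position: [0.546, 0.0059, 0.0433]
tool_rot: [0.46, -0.537, 0.537, -0.46]
ft_force: [-1.4, 1.1, 5.7]
grip_width: 0.0434
time: 9.05
position: [0.5461, 0.0058, 0.038]
tool_rot: [0.46, -0.537, 0.537, -0.46]
ft_force: [0.7, -0.5, -0.6]
grip_width: 0.0562
```

```bash
python3 -m crank '[[0,-0.02,0,0,0,0,0.3],[0,-0.08,0,0,0,0,0.3],[0,-0.16,0,0,0,0,0.3],[0,-0.27,0,0,0,0,0.3],[0.1,-0.34,0,0,0,0,0.3],[0.16,-0.34,0,0,0,0,0.3],[0.16,-0.34,0,0,0,0,0.3],[0.16,-0.34,0,0,0,0,0.3]]'
python3 - <<'E'
from h import *
o=robot.get_obs(); im=vision.camera('wrist'); cv2.imwrite('pics/w5.png',im); s=vision.camera('side'); cv2.imwrite('pics/s5.png',cv2.resize(s[140:260,190:350],None,fx=4.5,fy=4.5)); t=vision.camera('top'); cv2.imwrite('pics/t5.png',t)
np.save('T5.npy',wristT(o)); print(o['position'])
E
```

```text
time: 10.05
position: [0.5334, -0.0726, 0.2082]
tool_rot: [-0.46, 0.537, -0.536, 0.46]
ft_force: [-0.3, 0.6, -0.4]
grip_width: 0.0569
[ 0.53344542 -0.07255937  0.20816614]
```

View pics/w5.png

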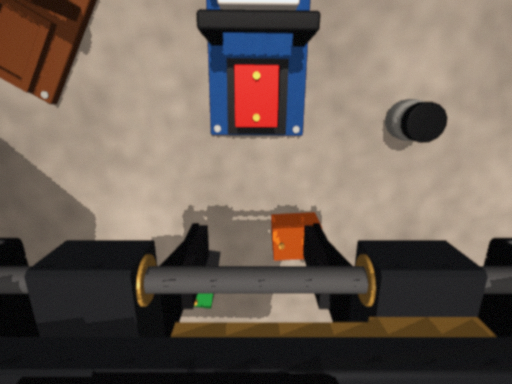

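View pics/s5.png

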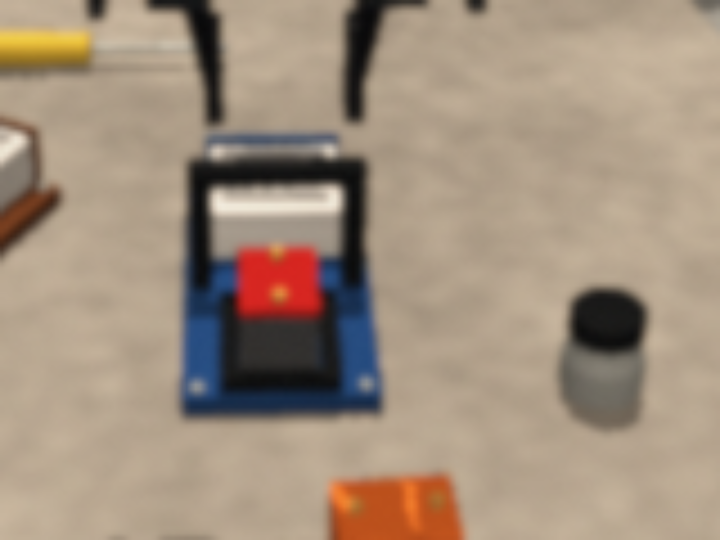

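The module sits squarely in the pocket in both views, with the lid at (257,96) in the wrist view. I'll check the lid height by its size and by triangulation, and measure the handle bar.

Run:
```python
from h import *
T=np.load('T5.npy'); im=cv2.imread('pics/w5.png'); s=vision.camera('side'); 
def studs(im,box):
    x0,y0,x1,y1=box; m=mask(im,(18,90,90),(35,255,255)); k=np.zeros_like(m);k[y0:y1,x0:x1]=m[y0:y1,x0:x1]
    r=[]
    for c in blobs(k,2)[:2]:
        M=cv2.moments(c); r.append((M['m10']/M['m00'],M['m01']/M['m00']))
    return sorted(r,key=lambda p:p[1])
side=cv2.imread('pics/s5.png')
a=studs(im,(230,60,285,130)); sb=studs(side,(230,230,330,310)); sb=[((u+.5)/4.5-.5+190,(v+.5)/4.5-.5+140) for u,v in sb]
print(a,sb)
for p,q in zip(a,sb): print(tri([ray('wrist',p,T),ray('side',q)]))
c=blobs(mask(im,(0,150,60),(6,255,255)))[0]
B=np.array([plane('wrist',p,.062,T)[:2] for p in cv2.boxPoints(cv2.minAreaRect(c))]);print(B.mean(0),np.linalg.norm(B[1]-B[0]),np.linalg.norm(B[2]-B[1]))
# handle in top view
t=cv2.imread('pics/t5.png'); cv2.imwrite('pics/t5z.png',cv2.resize(t[140:240,180:300],None,fx=5,fy=5))
t0=cv2.imread('pics/top0.png'); v=cv2.cvtColor(t0,cv2.COLOR_BGR2HSV)[...,2]
k=np.zeros_like(v); k[160:215,232:252]=(v[160:215,232:252]<45)*255
c=blobs(k)[0]; r=cv2.minAreaRect(c); P=np.array([plane('top',p,.099)[:2] for p in cv2.boxPoints(r)]); e=P[1]-P[0],P[2]-P[1]
print('handle top0',P.mean(0).round(4),[(np.linalg.norm(x).round(4),np.degrees(np.arctan2(x[1],x[0])).round(1)) for x in e])
v=cv2.cvtColor(im,cv2.COLOR_BGR2HSV)[...,2]
k=np.zeros_like(v); k[5:45,190:330]=(v[5:45,190:330]<70)*255
c=blobs(k)[0]; print(cv2.boundingRect(c)); print('col255',[int(x) for x in v[0:60,255]])
print('row22',[(i,int(v[22,i])) for i in list(range(192,204))+list(range(314,326))])
```

```text
[(256.0, 75.21505376344085), (255.65277777777774, 117.10416666666667)] []
[0.54648679 0.00934891] 0.04488723256313693 0.06144590376398675
handle top0 [0.5548 0.0697] [(np.float64(0.1053), np.float64(-8.9)), (np.float64(0.0186), np.float64(-99.1))]
(197, 9, 123, 36)
col255 [241, 234, 220, 187, 142, 109, 95, 95, 93, 78, 50, 38, 44, 47, 52, 50, 51, 53, 53, 50, 49, 49, 52, 48, 49, 48, 41, 34, 25, 19, 14, 28, 62, 106, 133, 140, 145, 144, 140, 141, 143, 143, 143, 143, 142, 143, 143, 145, 145, 147, 146, 144, 141, 133, 116, 101, 88, 76, 59, 37]
row22 [(192, 174), (193, 172), (194, 170), (195, 158), (196, 121), (197, 68), (198, 41), (199, 45), (200, 47), (201, 50), (202, 49), (203, 46), (314, 48), (315, 46), (316, 46), (317, 39), (318, 41), (319, 76), (320, 127), (321, 157), (322, 165), (323, 166), (324, 163), (325, 164)]
```

View pics/t5z.png

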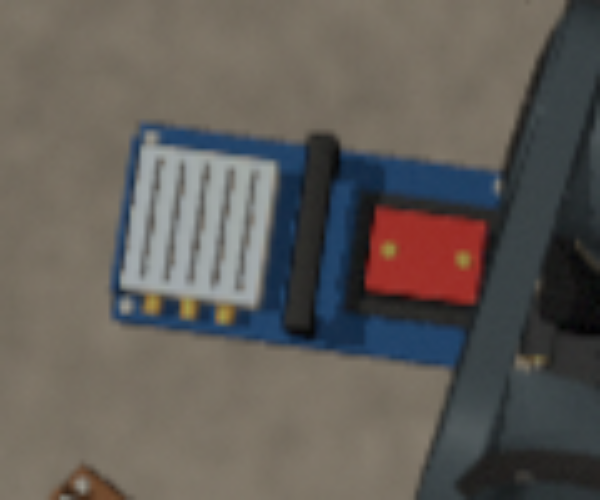

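Run:
```python
from h import *
T=np.load('T5.npy'); im=vision.camera('side'); T2=wristT(robot.get_obs())
hsv=cv2.cvtColor(im,cv2.COLOR_BGR2HSV); 
# stud = yellowish peak : green channel above red-lid neighbours
g=im[185:212,240:264,1].astype(float); print(g[:, 9:16].astype(int))
for v,w in ((195.5,(256,75.2)),(205.1,(255.65,117.1))): print(tri([ray('wrist',w,T),ray('side',(251.6,v))]))
# lid bottom front edge / frame: side view red extents
c=blobs(mask(im,(0,150,60),(6,255,255)),20); print([cv2.boundingRect(x) for x in c][:4])
for z in (.062,.067,.072): print(z, proj('side',[.5465+.0,.0093,z]))
```

```text
[[229 229 229 228 229 229 229]
 [228 228 227 227 226 225 224]
 [196 195 195 193 192 191 190]
 [162 161 160 160 159 158 158]
 [151 151 149 150 149 149 149]
 [152 152 152 151 151 151 150]
 [152 152 152 151 152 151 151]
 [152 151 152 152 151 151 151]
 [147 150 153 150 147 144 144]
 [130 146 156 148 131 121 119]
 [100 131 149 135 104  81  78]
 [ 68 104 123 107  74  51  45]
 [ 50  75  86  74  52  40  38]
 [ 41  51  55  49  41  37  37]
 [ 37  39  40  40  37  38  37]
 [ 39  38  37  37  38  39  38]
 [ 37  37  38  38  38  38  38]
 [ 39  41  47  49  44  40  38]
 [ 45  60  79  84  67  47  39]
 [ 51  86 118 124  98  60  40]
 [ 55  92 128 134 105  64  41]
 [ 48  73  99 103  81  53  40]
 [ 40  50  63  63  53  41  36]
 [ 33  34  39  39  36  33  32]
 [ 29  29  30  30  30  29  30]
 [ 37  39  37  37  37  37  37]
 [ 46  47  46  47  47  47  47]]
(array([0.55008587, 0.02831485, 0.06589772]), [0.0006962551778866351, 0.0006962551778865563])
(array([ 0.54313653, -0.0109001 ,  0.06508551]), [0.00011570035018898459, 0.00011570035018897764])
[(242, 195, 20, 16)]
0.062 (np.float64(251.34864173951146), np.float64(201.22535808935274))
0.067 (np.float64(251.34887919458268), np.float64(199.6007417630609))
0.072 (np.float64(251.34911794732778), np.float64(197.96724703196733))
```

Run:
```python
from h import *
T=np.load('T5.npy')
for z in (.099,.092):
  A=plane('wrist',(255,9.8),z,T);B=plane('wrist',(255,26.5),z,T);C=plane('wrist',(196.6,22),z,T);D=plane('wrist',(319.7,22),z,T)
  print(z,((A+B)/2).round(4),np.linalg.norm(A-B).round(4),((C+D)/2).round(4),np.linalg.norm(C-D).round(4),np.degrees(np.arctan2(*(D-C)[1::-1])).round(2))
plan([.557,.070,.200],-8.9+90)
```

```text
0.099 [0.5549 0.0702 0.099 ] 0.0123 [0.5571 0.067  0.099 ] 0.1022 -8.73
0.092 [0.5551 0.0717 0.092 ] 0.0126 [0.5573 0.0685 0.092 ] 0.1048 -8.73
81.1 shift [-0.2883  0.0156  0.0032] turn [ 2.000e-04 -4.987e-01 -3.000e-04] deg [  0.  -89.8  -0.1]
261.1 shift [-0.2883  0.0156  0.0032] turn [3.000e-04 5.013e-01 2.000e-04] deg [ 0.1 90.2  0. ]
```

```bash
python3 -m crank '[[-0.1,0,0.003,0,-0.06,0,0],[-0.2,0,0.003,0,-0.12,0,0],[-0.288,0,0.003,0,-0.18,0,0],[-0.288,0,0.003,0,-0.24,0,0],[-0.288,0,0.003,0,-0.3,0,0],[-0.288,0,0.003,0,-0.36,0,0],[-0.288,0,0.003,0,-0.42,0,0],[-0.288,0,0.003,0,-0.48,0,0],[-0.288,0.015,0.003,0,-0.499,0,0],[-0.288,0.015,0.003,0,-0.499,0,0]]'; python3 -m crank '[[0,0,0,0,0,0,0]]'
python3 - <<'E'
from h import *
o=robot.get_obs(); im=vision.camera('wrist'); cv2.imwrite('pics/w6.png',im); np.save('T6.npy',wristT(o)); print(o['position'],o['q'])
plan([.557,.070,.088],-8.8+90,o)
E
```

```text
time: 11.55
position: [0.5566, 0.0695, 0.1999]
tool_rot: [-0.705, 0.056, -0.054, 0.705]
ft_force: [0.4, 0.8, -0.1]
grip_width: 0.0435
time: 11.68
position: [0.5572, 0.0692, 0.2006]
tool_rot: [-0.705, 0.055, -0.055, 0.705]
ft_force: [-0.1, -0.6, 0.6]
grip_width: 0.0429
[0.55721323 0.06920534 0.20061913] [-7.54336261e-02  4.58189202e-01  1.60793507e+00  4.70260276e-06
  1.07566711e+00 -1.49010212e+00]
81.2 shift [-0.0006  0.2252  0.0015] turn [ 0.     -0.0008 -0.0001] deg [ 0.  -0.1 -0. ]
261.2 shift [-0.0006  0.2252  0.0015] turn [1.000e-04 9.992e-01 0.000e+00] deg [  0.  179.9   0. ]
```

View pics/w6.png

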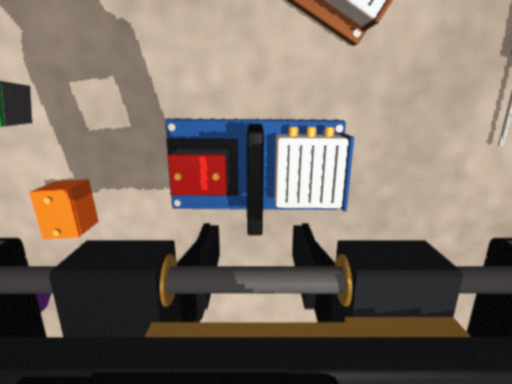

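Run:
```python
from h import *
T=np.load('T6.npy'); im=cv2.imread('pics/w6.png'); v=cv2.cvtColor(im,cv2.COLOR_BGR2HSV)[...,2]
print([(i,int(v[i,255])) for i in list(range(119,131))+list(range(229,241))])
print([(i,int(v[200,i])) for i in range(240,270)])
Tc=vision.camera_info('wrist')['tool_from_camera'];W=np.linalg.inv(T@np.linalg.inv(Tc))
tl=lambda px,z:(W@np.r_[plane('wrist',px,z,T),1])[:3].round(4)
print(tl((255,125),.099),tl((255,235),.085),tl((255,235),.099),tl((247,200),.099),tl((263,200),.099))
```

```text
[(119, 119), (120, 131), (121, 150), (122, 149), (123, 113), (124, 59), (125, 25), (126, 12), (127, 14), (128, 15), (129, 10), (130, 18), (229, 35), (230, 32), (231, 32), (232, 35), (233, 37), (234, 65), (235, 124), (236, 174), (237, 193), (238, 193), (239, 194), (240, 191)]
[(240, 99), (241, 98), (242, 98), (243, 100), (244, 98), (245, 90), (246, 69), (247, 42), (248, 24), (249, 22), (250, 23), (251, 25), (252, 23), (253, 26), (254, 21), (255, 21), (256, 25), (257, 25), (258, 26), (259, 22), (260, 20), (261, 26), (262, 61), (263, 110), (264, 142), (265, 153), (266, 153), (267, 153), (268, 154), (269, 154)]
[-0.0574  0.1016  0.0004] [0.0569 0.1156 0.0004] [0.0501 0.1016 0.0004] [ 0.0132  0.1016 -0.0073] [0.0132 0.1016 0.0081]
```

```bash
python3 -m crank '[[-0.002,0.06,0.001,0,0,0,0],[-0.002,0.12,0.001,0,0,0,0],[-0.002,0.17,0.001,0,0,0,0],[-0.002,0.20,0.001,0,0,0,0],[-0.002,0.22,0.001,0,0,0,0],[-0.002,0.225,0.001,0,0,0,0],[-0.002,0.225,0.001,0,0,0,0],[-0.002,0.225,0.001,0,0,0,0]]' && python3 -m crank '[[0,0,0,0,0,0,-0.4],[0,0,0,0,0,0,-1],[0,0,0,0,0,0,-1],[0,0,0,0,0,0,-1],[0,0,0,0,0,0,-1],[0,0,0,0,0,0,-1]]' 60
python3 -c "
from h import *
o=robot.get_obs();print(o['ft_force'],o['moment'],o['position'])
s=vision.camera('side'); cv2.imwrite('pics/s7.png',cv2.resize(s[60:260,150:370],None,fx=3,fy=3))"
```

```text
time: 12.72
position: [0.5569, 0.0695, 0.0889]
tool_rot: [-0.705, 0.054, -0.056, 0.705]
ft_force: [0.1, 0.5, 0.7]
grip_width: 0.0437
time: 13.48
position: [0.5563, 0.0692, 0.0882]
tool_rot: [0.705, -0.055, 0.055, -0.705]
ft_force: [-1.3, -2.9, 0.8]
grip_width: 0.0134
[-1.28458664 -2.87527629  0.84780325] [-0.43256836  0.16067878 -0.01194701] [0.55628502 0.06915365 0.08820643]
```

View pics/s7.png

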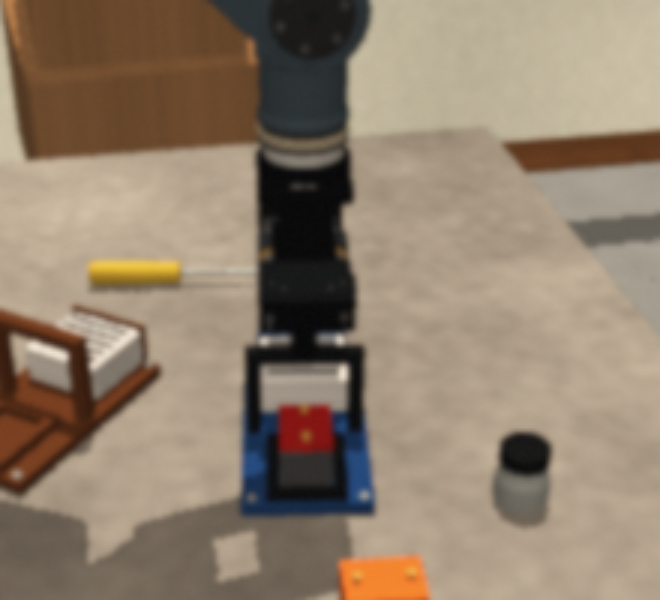

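```bash
python3 -m crank '[[0,-0.006,0,0,0,0,-1],[0,-0.015,0,0,0,0,-1],[0,-0.03,0,0,0,0,-1],[0,-0.045,0,0,0,0,-1],[0,-0.06,0,0,0,0,-1],[0,-0.06,0,0,0,0,-1],[0,-0.06,0,0,0,0,-1]]' 60
python3 -c "
from h import *
o=robot.get_obs();print(o['ft_force'],o['moment'],o['position'])
s=vision.camera('side'); cv2.imwrite('pics/s8.png',cv2.resize(s[60:260,150:370],None,fx=3,fy=3))"
```

```text
time: 14.4
position: [0.5562, 0.0696, 0.1182]
tool_rot: [-0.705, 0.055, -0.055, 0.705]
ft_force: [-0.3, -0.8, -7.7]
grip_width: 0.0131
[-0.26942374 -0.82462144 -7.70781798] [-0.01583801  0.0793498  -0.00655592] [0.55622003 0.06955538 0.11820489]
```

View pics/s8.png

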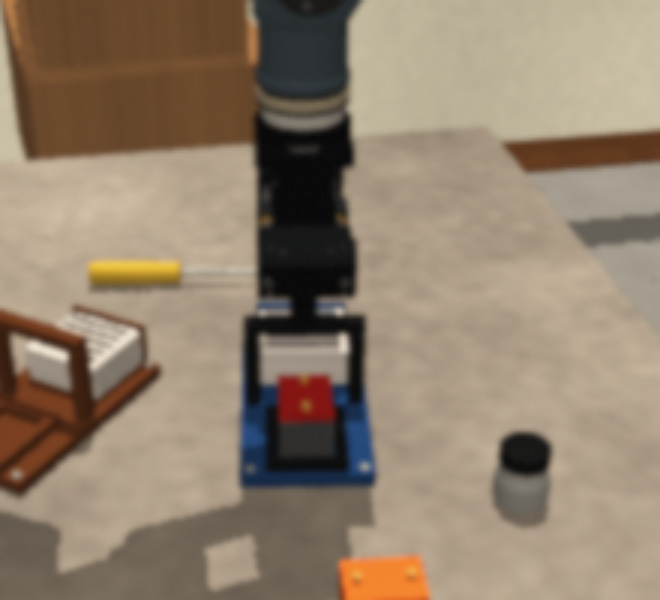

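The carrier is lifted 30 mm and level. It weighs 7.7 N, and the moment is tiny. I'll continue to about 135 mm.

```bash
python3 -m crank '[[0,-0.015,0,0,0,0,-1],[0,-0.045,0,0,0,0,-1],[0,-0.08,0,0,0,0,-1],[0,-0.115,0,0,0,0,-1],[0,-0.15,0,0,0,0,-1],[0,-0.18,0,0,0,0,-1],[0,-0.20,0,0,0,0,-1],[0,-0.21,0,0,0,0,-1],[0,-0.21,0,0,0,0,-1],[0,-0.21,0,0,0,0,-1]]' 60
python3 -m crank '[[0,0,0,0,0,0,-1],[0,0,0,0,0,0,-1],[0,0,0,0,0,0,-1],[0,0,0,0,0,0,-1]]' 60
python3 - <<'E'
from h import *
o=robot.get_obs();print(o['ft_force'],o['moment'],o['position'])
s=vision.camera('side'); cv2.imwrite('pics/s9.png',cv2.resize(s[20:260,150:370],None,fx=2.5,fy=2.5,interpolation=cv2.INTER_CUBIC))
cv2.imwrite('pics/s9raw.png',s)
w=vision.camera('wrist'); cv2.imwrite('pics/w9.png',w); np.save('T9.npy',wristT(o)); cv2.imwrite('pics/t9.png',vision.camera('top'))
E
```

```text
time: 15.7
position: [0.5558, 0.0696, 0.2225]
tool_rot: [0.705, -0.056, 0.054, -0.705]
ft_force: [0.1, -0.1, -7.7]
grip_width: 0.013
time: 16.2
position: [0.5563, 0.0695, 0.2231]
tool_rot: [0.705, -0.055, 0.055, -0.705]
ft_force: [0.9, -0.3, -7.9]
grip_width: 0.013
[ 0.93014916 -0.29251316 -7.90223815] [-0.02870077  0.01835496  0.03125525] [0.55629805 0.06954015 0.22311881]
```

View pics/s9.png

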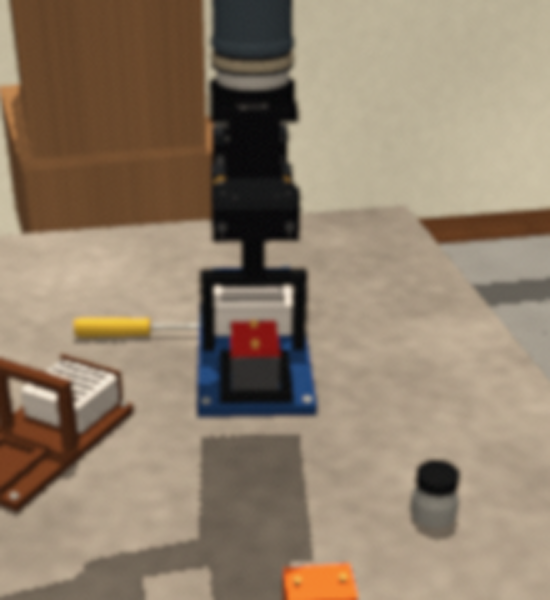

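View pics/w9.png

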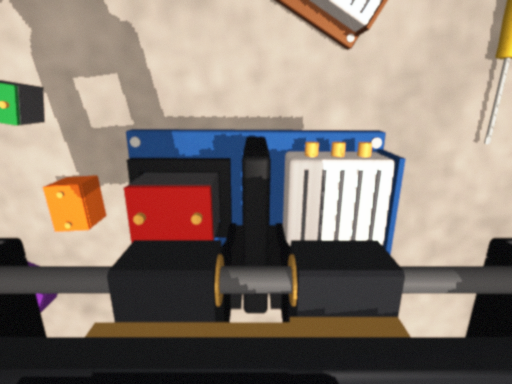

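View pics/t9.png

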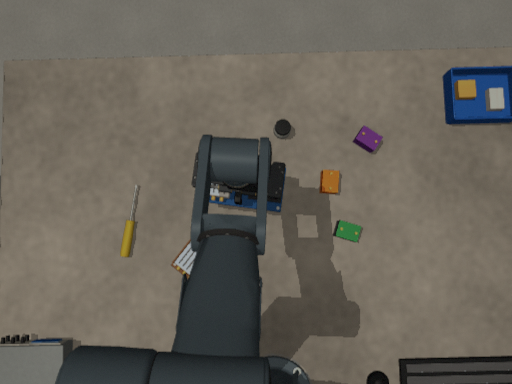

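Run:
```python
from h import *
Tc=vision.camera_info('wrist')['tool_from_camera']
def screws(f):
    im=cv2.imread(f); m=mask(im,(0,0,150),(180,110,255)); b=mask(im,(100,100,20),(125,255,255)); 
    out=[]
    for c in blobs(m,5):
        if cv2.contourArea(c)<150:
            M=cv2.moments(c); p=(M['m10']/M['m00'],M['m01']/M['m00'])
            if 110<p[1]<225 and 120<p[0]<400: out.append(np.round(p,1))
    return out
for f,T in (('pics/w6.png','T6.npy'),('pics/w9.png','T9.npy')):
    print(f,[tuple(map(float,p)) for p in screws(f)])
T6,T9=np.load('T6.npy'),np.load('T9.npy')
A6=[plane('wrist',p,.014,T6) for p in ((171.5,128),(340,128))]; print('w6',A6,np.linalg.norm(A6[0]-A6[1]))
for z in (.144,.1485,.153):
  A=[plane('wrist',p,z,T9) for p in ((135.5,142),(377.5,142))]; print(z,A,np.linalg.norm(A[0]-A[1]))
s=[(150+206/2.5,20+400/2.5),(150+307/2.5,20+398/2.5)]
print('tri',tri([ray('side',s[0]),ray('wrist',(135.5,142),T9)]))
print('side',[plane('side',p,.1487) for p in s])
```

```text
pics/w6.png [(171.5, 126.7), (176.8, 202.6)]
pics/w9.png [(374.9, 142.4), (134.6, 141.6)]
w6 [array([ 0.49643749, -0.01992437,  0.014     ]), array([0.52700972, 0.17485586, 0.014     ])] 0.197164910771205
0.144 [array([ 0.49602899, -0.02081239,  0.144     ]), array([0.52702427, 0.1773227 , 0.144     ])] 0.20054481332729468
0.1485 [array([ 0.49565609, -0.01893319,  0.1485    ]), array([0.52609148, 0.17562289, 0.1485    ])] 0.1969222789144233
0.153 [array([ 0.49528318, -0.01705399,  0.153     ]), array([0.5251587 , 0.17392309, 0.153     ])] 0.1932997445015519
tri (array([ 0.4961011 , -0.01872419,  0.14912968]), [0.0004966665533222489, 0.0004966665533222426])
side [array([ 0.49669404, -0.01801478,  0.1487    ]), array([ 0.58913638, -0.03224403,  0.1487    ])]
```

The plate top triangulates to 149 mm, so the underside is at 135 mm. The screw spacing matches a level plate, and the module still sits in the frame. Handing in.

```bash
python3 -c "
from h import *
o=robot.get_obs();print(o['time'],np.abs(o['joint_velocities']).max(),o['position'],o['grip_width']);robot.hand_in()"
```

```text
16.35 0.001889422957176022 [0.55631923 0.06955836 0.22315814] 0.012627907346719435
the job is handed in; nothing more can be done
```

I seated the red module in the blue carrier's pocket and let go of it. I then gripped the carrier by its handle at 60 N, lifted it straight up, and handed the job in at 16.35 s while holding it still.

**Module seating:** After I released it, its studs triangulated to 65–66 mm above the bench, which is right for a module flat on the pocket floor. The lid's apparent size read about 2% large and could not settle the height by itself, so I relied on the studs.

**Final hold:** The plate's top is at about 149 mm, so the underside is about 135 mm above the bench. The carrier is level to within about 1 mm, and the load is 7.9 N with negligible moment. The wrist camera still shows the module in the pocket frame. The arm was essentially still, with joint speeds below 0.002 rad/s.

**Left alone:** The spare, jar and screwdriver look untouched in the last top view.

**Discrepancies:**
- **Release height:** On release the open fingers went about 5 mm lower than I intended, because I had misread what the move was measured from. No force showed on the reading after that move.
- **Grip opening:** The grip reads 13 mm on the 16 mm bar. I took this to be the pads compressing at 60 N, but did not check it.

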